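# Seat the notebook-stand plate on its pin and latch it

### The arm

A 6-joint arm with a two-finger parallel gripper is mounted at the origin on the work surface. World frame = base frame: x ahead of the robot, y to its left, z up, the work surface at z = 0. Lengths are in m, angles in rad, forces in N, time in s.
With the tool pointing down it reaches from about 0.15 to 0.775 m from the base axis. Payload 6.1 kg.
Tool frame: the origin (TCP) lies on the centre line of the jaws, within the pads' length; the fingertips stand 11 mm ahead of it and the grasp point (between the pads) lies 8 mm behind it; z points along the fingers, y is the line along which they close (so a half turn about z gives the same grasp; the last joint's range is limited). The gripper opens to 85 mm and grips with 20 to 120 N. Pads are 22 mm wide; open, the fingers measure 114 mm over their backs; the gripper's body (76 mm by 85 mm) begins 54 mm behind the grasp point. The pads swing forward as they close: fully open they stand 13 mm farther back than shut.
Start: joints at [1.128, 0.126, -0.04, 1.405, 0, 1.571], TCP at [0.225, 0.474, 0.242] pointing down, gripper open.
Joint ranges: [-2.72, 2.72], [-0.95, 1.95], [-1.27, 1.35], [-1.78, 2.02], [-1.46, 1.47], [-3.14, 3.14]. Speed limits (rad/s): [2.39, 2.39, 3.01, 3.14, 3.14, 3.14].

### API

Orientations are given as a 3x3 rotation matrix whose columns are the frame's x, y, z axes.
In Python, from workcell import sensors, imaging, ticket gives the robot as it stands.
- The arm moves only by the tool servo_tool, never from a script. Its argument "rows" is a list of rows, each a list of 3 entries, a list of its own where there are three numbers: the closure, from 0 (fully open) to 1 (shut), then the shift along the tool's x, y, z in m, then the turn about the tool's z in degrees. In form: [[fingers, [tx, ty, tz], spin], ...]. A call has 1 to 20 rows; each row shifts and turns the commanded pose from where the row before left it, along the tool's axes as they then stand; what a row does not reach is not made up. A row lasts 1/8 s, in which the tool goes at most 62.5 mm and 10.7 degrees, less where a joint would pass 70% of its speed; a pose out of reach is approached as far as the arm can. A call with a gripper value outside its range is refused whole. The fingers move at their own pace and stop on an object; the grip force is fixed at half the most. Time passes only in rows, so rows that do not move let the fingers close. It gives the time, the measured TCP pose, the force, the opening and the grip force at its end, in the units of the state.
- sensors.observe(): the state, without advancing time (a new reading comes with each control period).
- imaging.snapshot(name): name is "scene" or "side" or "wrist"; returns (picture, depth): 400x640x3 uint8, red, green, blue; 400x640 float32, m along the optical axis (not along the pixel's ray), 0 where there is no reading.
- imaging.calibration(name): a dict with "camera_matrix" (3x3 intrinsics, pixels), "R" (3x3) and "t" (3): a world point X has camera coordinates R X + t; the wrist camera has in their place "T_tool_cam" (4x4, takes a point from camera to tool coordinates, whose origin is the TCP and whose axes are the flange's). Camera axes: x right, y down, z forward; pixel columns grow to the right and rows downward; lengths in m; the calibration is good to about 2 mm. A picture is of the moment at which its call begins: read the wrist's pose just before it. calibration takes no time and is no camera call.
- ticket.hand_in(): hands the job in; it is judged then, once.
Trained networks look in the newest picture that a camera, given by its name, has taken for a name from the list of things; names that differ only in an ending like _2 or _b are one class to them, and where a whole thing is asked for, a point or a joint stands for the part that bears it (a point fixed in the world has none). Each returns a list of dicts, best first, with "p" (0 to 1); they miss things now and then, are a little off and sometimes report something else, mostly with a low value. They report only what shows in the picture. A call takes as long as a camera call. They do not tell look-alikes from the thing itself.
- imaging.cut_out(target, camera): "mask" (400x640 bool, what is visible of it) and "point" ([column, row] in pixels, amid what is visible of it).
The state is a dict: "time": time; "qpos": joint angles; "qvel": joint speeds; "effort": joint torques, N m; "tcp_pos": TCP position; "tcp_rot": TCP orientation; "force": force on the tool from outside, world axes, zero at the start; "moment": the same for the moment, N m; "grip_width": finger opening in m; "gripper_force": force on a finger pad.
Only numpy, scipy, OpenCV 4.12 (cv2) and the standard library are available. Lean on these libraries where they do the work, as an engineer would, in place of code of your own. Each camera call takes 0.05 s, during which the arm holds its last target. There are 200 camera calls.

### The job

Slide the loose aluminium plate along the black foot of the notebook stand, without lifting it off the foot, until its hole is over the pin; let it drop so that it lies flat and flush in the recess. Then swing the latch bar over the plate all the way to its stop, and let go. Leave the mouse, mug, stapler and calculator where they are.

Things in the scene. Friction and masses are not known exactly. Their poses are not given: they have to be found in the camera images.
- foot: Fixed black plastic foot of a notebook stand, 275 long (x, -150 to +125) by 170 wide (y), yaw within 0.35 rad. Origin on the desk, z up. Recess floor 8 mm above the desk, from x = -84 to +125. When the plate is seated, its origin is above this one, its x axis along this one, and its rear edge 4 mm clear of the ledge's step.
- step (a point): Middle of the upper edge of the step between ledge and recess: x = -84, y = 0 in the foot's frame, 18 mm above the desk. The ledge, 18 mm high, runs back from it (to x = -150); the recess, 10 mm lower, lies in front of it.
- pin (a point): Centre of the top of the fixed upright steel pin, 16 mm in diameter, standing 10 mm above the recess floor (top 18 mm above the desk, level with the ledge), at x = 25, y = 0 in the foot's frame.
- plate: Loose aluminium plate, 160 long (x), 120 wide (y), 6 thick, about 0.33 kg. Origin at the centre of its underside, z up. Starts level, 18 mm above the desk, rear on the ledge, front on the pin's top; its hole 22-42 mm behind the pin (robot's side), up to 20 mm sideways, turned up to 0.2 rad from the foot. Seated, it lies 10 mm lower, flat on the recess floor.
- hole (a point): Centre of the plate's round through hole, 24 mm in diameter, at the level of the plate's underside; at x = 25, y = 0 in the plate's frame. Seated, it surrounds the pin with 4 mm play all round, the pin's top 4 mm above the plate's upper face.
- flange (a point): Middle of the upper edge of the plate's upright flange: 10 mm thick (along the plate's x), 70 mm wide (along its y), 34 mm tall above the plate's upper face; it lies at x = -70, y = 0, z = 40 in the plate's frame. It can be gripped across its thickness from above or pushed.
- latch (a joint): Angle of the latch, 0 to 1.57 rad (its stop); starts at 0 to 0.25. A level steel bar 14 wide, 10 thick, underside 18 mm above the desk: 4 mm above the seated plate, but blocked by a plate not dropped. At 0 it points along the foot's +y, in front of the plate; growing turns it anticlockwise from above, to the foot's -x, over the plate. Stays where left; about 1 N at the knob turns it.
- latch_pivot (a point): Centre of the latch's upright pivot, on top of the bar 28 mm above the desk, at x = 100, y = -35 in the foot's frame.
- latch_knob (a point): Centre of the top of the upright round black knob on the latch bar, 58 mm from the pivot; knob 16 mm in diameter and 32 mm tall above the bar, its top 60 mm above the desk. It can be pinched from above or pushed.
- mouse: Black computer mouse, 110 by 58 by about 32 mm, on the desk beside the foot; not to be disturbed. Origin under its centre.
- mug: White mug, 80 mm across, 85 tall, with a handle; on the desk beside the foot; not to be disturbed. Origin under its centre.
- stapler: Stapler, 140 by 36 by 50 mm, on the desk beside the foot; not to be disturbed. Origin under its centre.
- calculator: Grey pocket calculator, 140 by 80 by 18 mm, on the desk beside the foot; not to be disturbed. Origin under its centre.
Things that resemble listed ones, but are neither listed nor needed, are in the scene too. Of the things like the plate, leave any that is pink or turquoise; of the rest the larger one is meant.

How it is judged:
By the outcome, as a careful person would: the job done as asked, in the order asked, and still so for the second after the job is handed in, with the robot touching nothing.
It also fails if it takes over 48 s, if anything falls off the work surface, if the arm or the gripper's body presses on something with over 40 N, if the wrist force passes 120 N, or if a joint passes its speed limit or range.

## Working session

There is one attempt and no reset: what is moved stays moved. The work goes in short steps, Python scripts to look and compute and a tool call to move; the robot and the scene stay as the last step left them, time stands still between calls to the robot, and variables do not carry over. Pictures are saved under pics/ and viewed, at most 10 in all, crops included, and the job is handed in when it is done.

Besides the shell and the picture viewer there is one more tool, called after "Request:" as a command line: name --argument value ..., lists and objects as JSON in quotes. servo_tool: Moves the arm, as the interface text tells. Its arguments: {"type":"object","properties":{"rows":{"type":"array","items":{"type":"array"}}},"required":["rows"]}

```bash
mkdir -p pics; cat > h.py <<'E'
import numpy as np, cv2
from workcell import sensors, imaging, ticket
def snap(n):
    s=sensors.observe(); p,d=imaging.snapshot(n); c=imaging.calibration(n)
    K=np.array(c["camera_matrix"])
    if n=="wrist":
        T=np.array(c["T_tool_cam"]); Rw=np.array(s["tcp_rot"])
        A=Rw@T[:3,:3]; b=Rw@T[:3,3]+np.array(s["tcp_pos"])
    else:
        R=np.array(c["R"]); A=R.T; b=-R.T@np.array(c["t"])
    return p,d,K,A,b
def world(d,K,A,b):
    v,u=np.mgrid[0:400,0:640]
    q=np.stack([(u-K[0,2])/K[0,0]*d,(v-K[1,2])/K[1,1]*d,d],-1)
    return q@A.T+b
def ray(px,z,K,A,b):
    r=A@np.array([(px[0]-K[0,2])/K[0,0],(px[1]-K[1,2])/K[1,1],1]); return b+r*(z-b[2])/r[2]
E
python3 - <<'E'
from h import *
ims=[]
for n in ["scene","side"]:
    p,d,K,A,b=snap(n); W=world(d,K,A,b); print(n,b)
    cv2.imwrite(f"pics/{n}0.png",p[:,:,::-1])
    np.savez(f"{n}0.npz",p=p,d=d,K=K,A=A,b=b)
    for t in ["foot","plate","latch","latch_knob","flange","hole","pin","mouse","mug","stapler","calculator"]:
        for r in imaging.cut_out(t,n)[:3]:
            m=np.array(r["mask"])&(d>0)
            w=np.median(W[m],0) if m.any() else None
            print(t,round(r["p"],2),np.round(r["point"]),m.sum(),None if w is None else w.round(3), ray(r["point"],0.02,K,A,b).round(3))
E
```

```text
scene [1.07123133 0.23951058 0.85795063]
foot 0.97 [329. 261.] 3710 [0.598 0.057 0.007] [0.606 0.058 0.02 ]
foot 0.2 [337. 271.] 237 [0.628 0.085 0.028] [0.624 0.087 0.02 ]
plate 0.97 [342. 231.] 2578 [0.502 0.056 0.023] [0.513 0.06  0.02 ]
plate 0.95 [270. 149.] 1694 [ 0.294 -0.254  0.005] [ 0.308 -0.24   0.02 ]
plate 0.68 [209. 193.] 1250 [ 0.506 -0.34   0.004] [ 0.521 -0.321  0.02 ]
latch_knob 0.65 [336. 267.] 322 [0.628 0.081 0.027] [0.615 0.079 0.02 ]
flange 0.89 [343. 227.] 2642 [0.501 0.056 0.023] [0.501 0.058 0.02 ]
flange 0.87 [267. 147.] 1626 [ 0.294 -0.254  0.005] [ 0.304 -0.253  0.02 ]
flange 0.72 [460. 233.] 1223 [0.401 0.341 0.003] [0.416 0.335 0.02 ]
hole 0.95 [458. 235.] 1224 [0.402 0.339 0.003] [0.423 0.333 0.02 ]
hole 0.79 [270. 150.] 1575 [ 0.293 -0.252  0.005] [ 0.313 -0.239  0.02 ]
hole 0.77 [342. 226.] 2649 [0.501 0.055 0.023] [0.499 0.055 0.02 ]
pin 0.91 [329. 263.] 3815 [0.597 0.057 0.007] [0.611 0.062 0.02 ]
pin 0.62 [339. 270.] 294 [0.628 0.084 0.027] [0.619 0.089 0.02 ]
mouse 0.92 [406. 220.] 800 [0.429 0.193 0.024] [0.424 0.2   0.02 ]
mug 0.57 [257. 251.] 
[... 1089 characters left out ...]
e 0.56 [218. 184.] 652 [0.389 0.332 0.004] [0.393 0.322 0.02 ]
pin 0.94 [326. 226.] 2707 [0.507 0.008 0.009] [ 0.485 -0.029  0.02 ]
pin 0.38 [368. 252.] 1649 [ 0.492 -0.158  0.016] [ 0.49  -0.163  0.02 ]
mouse 0.93 [250. 201.] 655 [0.4   0.174 0.022] [0.41  0.184 0.02 ]
mug 0.9 [395. 205.] 1393 [ 0.63  -0.113  0.055] [ 0.681 -0.08   0.02 ]
mug 0.43 [251. 203.] 686 [0.4   0.173 0.021] [0.407 0.176 0.02 ]
stapler 0.76 [282. 171.] 808 [0.564 0.247 0.028] [0.577 0.266 0.02 ]
stapler 0.56 [306. 210.] 1825 [0.491 0.041 0.024] [0.494 0.056 0.02 ]
stapler 0.22 [369. 249.] 1661 [ 0.495 -0.159  0.016] [ 0.498 -0.158  0.02 ]
calculator 0.94 [366. 253.] 1681 [ 0.493 -0.159  0.016] [ 0.484 -0.163  0.02 ]
```

```bash
python3 - <<'E'
import cv2
a=cv2.imread("pics/scene0.png")[120:320,190:510]
cv2.imwrite("pics/v1.png",cv2.resize(a,(800,500),interpolation=cv2.INTER_CUBIC))
from h import *
s=sensors.observe();print(np.array(s["tcp_rot"]).round(3),imaging.calibration("wrist"))
E
```

```text
[[-0.904  0.428  0.   ]
 [ 0.428  0.904  0.   ]
 [ 0.     0.    -1.   ]] {'camera_matrix': array([[292.47529246,   0.        , 316.34617693],
       [  0.        , 292.47529246, 199.71242665],
       [  0.        ,   0.        ,   1.        ]]), 'T_tool_cam': array([[-2.83467890e-05, -9.48758449e-01, -3.16002222e-01,
         8.11743421e-02],
       [ 9.99999564e-01,  2.68041467e-04, -8.94466441e-04,
         4.42379273e-05],
       [ 9.33334293e-04, -3.16002110e-01,  9.48758028e-01,
        -1.31148429e-01],
       [ 0.00000000e+00,  0.00000000e+00,  0.00000000e+00,
         1.00000000e+00]])}
```

View pics/v1.png

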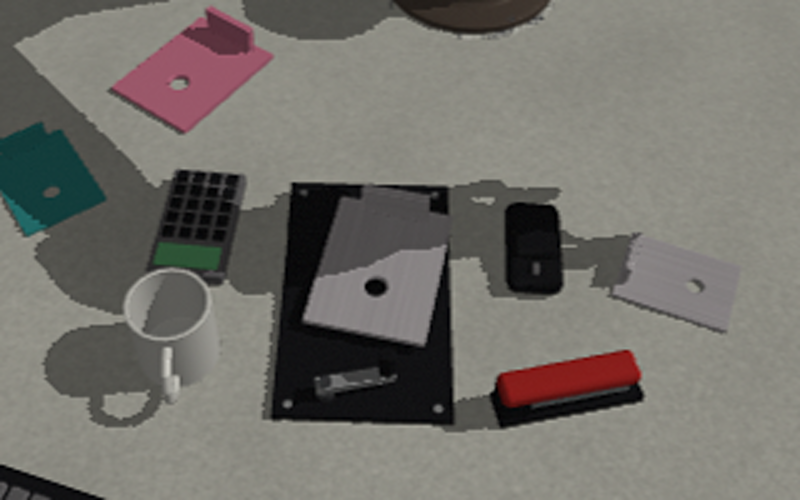

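Request:
servo_tool --rows '[[0,[0,0,0],9.25],[0,[0,0,0],9.25],[0,[0,0,0],9.25],[0,[0,0,0],9.25],[0,[0,0,0],9.25],[0,[0,0,0],9.25],[0,[0,0,0],9.2],[0,[-0.039,0.027,0],0],[0,[-0.039,0.027,0],0],[0,[-0.039,0.027,0],0],[0,[-0.039,0.027,0],0],[0,[-0.039,0.027,0],0],[0,[-0.039,0.027,0],0],[0,[-0.039,0.027,0],0],[0,[-0.039,0.027,0],0],[0,[-0.039,0.027,0],0],[0,[-0.039,0.027,0],0],[0,[0,0,0],0],[0,[0,0,0],0]]'

```text
time: 3.58
tcp_pos: [0.4942, 0.084, 0.2422]
tcp_rot: [[0.002, 1.0, -0.001], [1.0, -0.002, 0.0], [0.0, -0.001, -1.0]]
force: [0.4, -0.1, 0.4]
grip_width: 0.0856
gripper_force: 0.0
```

```bash
cat > look.py <<'E'
from h import *
import sys
p,d,K,A,b=snap("wrist"); i=sys.argv[1]; cv2.imwrite(f"pics/w{i}.png",p[:,:,::-1]); np.savez(f"w{i}.npz",p=p,d=d,K=K,A=A,b=b)
W=world(d,K,A,b); s=sensors.observe(); print(s["time"],np.array(s["tcp_pos"]).round(4),np.array(s["qpos"]).round(2))
for t in ["plate","flange","latch","latch_knob","pin","hole","foot"]:
    for r in imaging.cut_out(t,"wrist")[:2]:
        m=np.array(r["mask"])&(d>0); print(t,round(r["p"],2),np.round(r["point"]),m.sum(),np.median(W[m],0).round(3) if m.any() else 0)
        if t=="plate": np.save(f"pm{i}_{r['p']:.2f}.npy",m)
E
python3 look.py 1
```

```text
3.625 [0.4941 0.0845 0.2423] [ 0.17  0.08 -0.09  1.4   0.    1.74]
plate 0.95 [320. 194.] 11604 [0.499 0.059 0.024]
plate 0.86 [156. 380.] 770 [ 0.233 -0.26   0.006]
flange 0.88 [160. 382.] 821 [ 0.234 -0.26   0.006]
flange 0.82 [321. 192.] 11659 [0.5   0.059 0.024]
latch 0.65 [429. 176.] 805 [0.627 0.08  0.028]
latch_knob 0.98 [431. 176.] 856 [0.626 0.08  0.028]
pin 0.57 [389. 190.] 15121 [0.588 0.06  0.008]
hole 0.65 [156. 382.] 806 [ 0.233 -0.262  0.006]
foot 0.71 [388. 190.] 15202 [0.587 0.061 0.008]
```

View pics/w1.png

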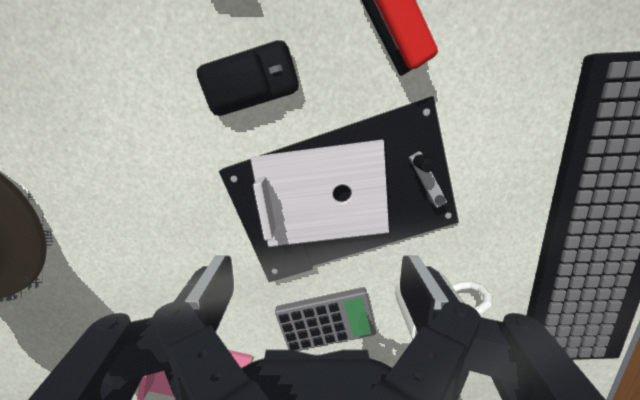

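```bash
cat > fit.py <<'E'
from h import *
import sys
f=np.load(f"w{sys.argv[1]}.npz"); p,d,K,A,b=[f[k] for k in "pdKAb"]; W=world(d,K,A,b); X,Y,Z=[W[...,i] for i in range(3)]
c=np.array([.52,.06])
near=(d>0)&(np.hypot(X-c[0]-.03,Y-c[1])<.2)
def big(m):
    n,l,s,_=cv2.connectedComponentsWithStats(m.astype(np.uint8)); return l==1+np.argmax(s[1:,4])
zp=float(sys.argv[2]) if len(sys.argv)>2 else .024
lum=p.max(2)
pl=big(near&(abs(Z-zp)<.004)&(lum>100))
r=cv2.minAreaRect((W[pl][:,:2]*1000).astype(np.float32)); print("plate rect",np.round(r[0],1),np.round(r[1],1),round(r[2],1),"medz",np.median(Z[pl]))
print(cv2.boxPoints(r).round(0).tolist())
# hole
ct,_=cv2.findContours(pl.astype(np.uint8),cv2.RETR_CCOMP,cv2.CHAIN_APPROX_NONE)
for q in ct[:]:
    a=cv2.contourArea(q)
    if 100<a<1500:
        e=cv2.minAreaRect(q); m=q[:,0].mean(0); print("hole",m.round(1),a,ray(m,zp,K,A,b).round(4))
ft=near&(lum<60)&(Z<.022)&(Z>.003); ft=big(ft)
# foot box from ray-plane at 8 mm / 18 mm: use depth xy
q=(W[ft][:,:2]*1000).astype(np.float32)
r=cv2.minAreaRect(q); print("foot rect",np.round(r[0],1),np.round(r[1],1),round(r[2],1)); print(cv2.boxPoints(r).round(0).tolist())
print("z hist",np.histogram(Z[ft],bins=np.arange(0,.024,.002)))
fl=near&(Z>.045)&(Z<.075)
n,l,s,ce=cv2.connectedComponentsWithStats(fl.astype(np.uint8))
for k in range(1,n):
    if s[k,4]>15:
        m=l==k; r=cv2.minAreaRect((W[m][:,:2]*1000).astype(np.float32)); print("tall",s[k,4],ce[k].round(),W[m].mean(0).round(4),np.round(r[0],1),np.round(r[1],1),round(r[2],1),"z",np.percentile(Z[m],90).round(4))
E
python3 fit.py 1
```

```text
plate rect [501.4  53.4] [160.1 120.8] 7.3 medz 0.023555913015691127
[[414.0, 103.0], [430.0, -17.0], [589.0, 4.0], [573.0, 123.0]]
hole [341.9 193. ] 284.0 [0.526  0.0575 0.024 ]
foot rect [528.8  48.4] [273.4 169.3] 18.5
[[372.0, 85.0], [426.0, -75.0], [685.0, 12.0], [632.0, 172.0]]
z hist (array([   0,    0,  188, 6182, 2166,   10,    7,   47, 1517,  600,    3]), array([0.   , 0.002, 0.004, 0.006, 0.008, 0.01 , 0.012, 0.014, 0.016,
       0.018, 0.02 , 0.022]))
tall 2215 [410.  30.] [0.5864 0.2318 0.0489] [586.2 235. ] [31.6 73. ] 32.4 z 0.0502
tall 221 [426. 164.] [0.6139 0.101  0.057 ] [615.3 100.2] [15.1 15.1] 70.0 z 0.0602
tall 621 [263. 209.] [0.4328 0.0472 0.0561] [432.1  44.7] [10.4 70.3] 7.2 z 0.0583
tall 43 [458. 296.] [ 0.6745 -0.0699  0.058 ] [676. -71.] [ 1.1 14. ] 51.8 z 0.0681
tall 119 [407. 317.] [ 0.6115 -0.0998  0.0603] [ 611.9 -103.5] [ 2.8 26.5] 2.7 z 0.0719
```

Request:
servo_tool --rows '[[0.3,[0,0,0],-7.4],[0.3,[-0.016,-0.0333,0],0],[0.3,[-0.0157,-0.0333,0],0],[0.3,[0,0,0.05],0],[0.3,[0,0,0.05],0],[0.3,[0,0,0.03],0],[0.3,[0,0,0.03],0],[0.3,[0,0,0.02],0],[0.3,[0,0,0.017],0],[0.3,[0,0,0],0],[0.3,[0,0,0],0]]'

```text
time: 5.35
tcp_pos: [0.4328, 0.0442, 0.046]
tcp_rot: [[-0.128, 0.992, 0.001], [0.992, 0.128, 0.0], [0.0, 0.001, -1.0]]
force: [1.2, -0.3, -0.4]
grip_width: 0.0598
gripper_force: 0.0
```

```bash
python3 - <<'E'
from h import *
s=sensors.observe(); print(s["tcp_pos"],s["force"])
p,*_=snap("side"); cv2.imwrite("pics/v3.png",cv2.resize(p[130:270,220:440,::-1],None,fx=3,fy=3,interpolation=cv2.INTER_CUBIC))
E
```

```text
[0.43281638 0.04423781 0.04599222] [ 1.22667195 -0.26002158 -0.42493712]
```

View pics/v3.png

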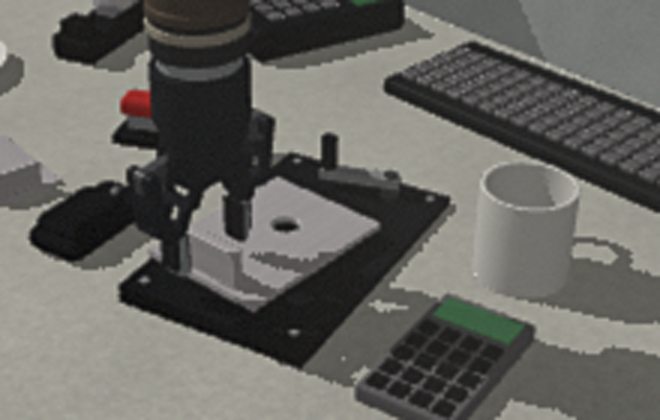

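The fingers straddle the flange (around 215,260 in the crop), front finger over the plate; nothing is touched. Closing now.

Request:
servo_tool --rows '[[0.6,[0,0,0],0],[0.8,[0,0,0],0],[1,[0,0,0],0],[1,[0,0,0],0],[1,[0,0,0],0],[1,[0,0,0],0],[1,[0,0,0],0],[1,[0,0,0],0]]'

```text
time: 6.4
tcp_pos: [0.4327, 0.0441, 0.0457]
tcp_rot: [[-0.128, 0.992, 0.001], [0.992, 0.128, 0.0], [-0.0, 0.001, -1.0]]
force: [-0.9, -0.1, 5.6]
grip_width: 0.009
gripper_force: 61.1
```

```bash
python3 look.py 2; python3 fit.py 2
```

```text
6.45 [0.4327 0.0441 0.0457] [ 0.1   0.04 -0.58  0.95 -0.    1.54]
plate 0.69 [449. 222.] 45191 [0.507 0.072 0.024]
flange 0.68 [449. 220.] 45062 [0.507 0.072 0.024]
latch_knob 0.46 [578. 390.] 403 [ 0.651 -0.062  0.007]
latch_knob 0.42 [639. 200.] 109 [0.61  0.096 0.019]
pin 0.64 [590. 198.] 32379 [0.567 0.08  0.008]
hole 0.66 [574. 391.] 449 [ 0.651 -0.062  0.007]
hole 0.59 [451. 220.] 44778 [0.507 0.073 0.024]
foot 0.77 [586. 208.] 32966 [0.565 0.08  0.008]
plate rect [502.9  53.2] [161.6 121.5] 7.2 medz 0.023517229958805647
[[415.0, 103.0], [430.0, -17.0], [591.0, 3.0], [575.0, 124.0]]
hole [477.2 245.4] 1075.0 [0.5252 0.0582 0.024 ]
foot rect [548.8  54.7] [196.8 170.5] 18.7
[[428.0, 104.0], [483.0, -58.0], [669.0, 5.0], [615.0, 167.0]]
z hist (array([    0,     8,   277, 16819,  4269,    72,    63,    41,    11,
           3,     0]), array([0.   , 0.002, 0.004, 0.006, 0.008, 0.01 , 0.012, 0.014, 0.016,
       0.018, 0.02 , 0.022]))
tall 4776 [316. 271.] [0.4319 0.0508 0.0591] [430.9  45.6] [68.3 34.3] 78.6 z 0.071
```

Request:
servo_tool --rows '[[1,[-0.002,0.00267,0],-0.94],[1,[-0.002,0.00267,0],-0.94],[1,[-0.002,0.00267,0],-0.94],[1,[-0.002,0.00267,0],-0.94],[1,[-0.002,0.00267,0],-0.94],[1,[-0.002,0.00267,0],-0.94],[1,[-0.002,0.00267,0],-0.94],[1,[-0.002,0.00267,0],-0.94],[1,[-0.002,0.00267,0],-0.94],[1,[-0.002,0.00267,0],-0.94],[1,[-0.002,0.00267,0],-0.94],[1,[-0.002,0.00267,0],-0.94],[1,[0,0,0],0],[1,[0,0,0],0]]'

```text
time: 8.55
tcp_pos: [0.4678, 0.0278, 0.0457]
tcp_rot: [[-0.319, 0.948, -0.002], [0.948, 0.319, 0.001], [0.001, -0.001, -1.0]]
force: [-5.4, 1.2, 10.0]
grip_width: 0.0086
gripper_force: 61.8
```

```bash
python3 look.py 3; python3 fit.py 3
```

```text
8.6 [0.4678 0.0278 0.0457] [ 0.06  0.1  -0.51  0.96  0.    1.3 ]
plate 0.91 [449. 220.] 45414 [0.535 0.067 0.023]
flange 0.8 [449. 220.] 44853 [0.535 0.067 0.023]
flange 0.46 [  3. 396.] 92 [ 0.274 -0.192  0.001]
latch 0.95 [605. 252.] 4880 [0.624 0.081 0.027]
latch_knob 0.61 [607. 249.] 4790 [0.624 0.081 0.027]
pin 0.95 [378. 141.] 49333 [0.481 0.081 0.017]
hole 0.65 [  3. 396.] 87 [ 0.274 -0.192  0.001]
hole 0.63 [452. 219.] 45037 [0.535 0.067 0.023]
foot 0.59 [381. 144.] 50154 [0.481 0.081 0.017]
plate rect [534.6  50.9] [161.4 121. ] 18.6 medz 0.023420854150616302
[[439.0, 83.0], [477.0, -32.0], [630.0, 19.0], [592.0, 134.0]]
hole [478.  245.8] 1100.5 [0.5561 0.0598 0.024 ]
foot rect [520.3  70.2] [272.3 121.3] 18.8
[[372.0, 84.0], [411.0, -31.0], [669.0, 57.0], [630.0, 171.0]]
z hist (array([    0,     0,   236, 13814,  3460,     2,    11,   153, 14284,
        4309,     2]), array([0.   , 0.002, 0.004, 0.006, 0.008, 0.01 , 0.012, 0.014, 0.016,
       0.018, 0.02 , 0.022]))
tall 4798 [316. 271.] [0.4657 0.0343 0.0592] [469.1  30.2] [34.8 68.4] 37.0 z 0.071
tall 130 [636. 234.] [0.6092 0.0968 0.0465] [609.6  96.4] [ 4.2 13. ] 34.5 z 0.048
```

View pics/w3.png

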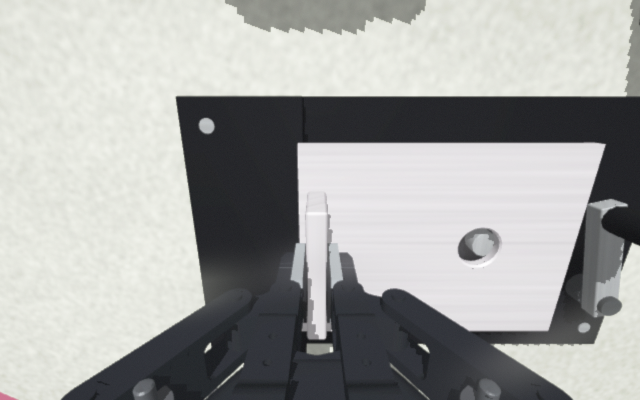

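```bash
python3 - <<'E'
from h import *
f=np.load("w3.npz"); p=f["p"]; a=p[210:280,440:520]
g=np.clip(a.astype(float)*1.0,0,255).astype(np.uint8)
cv2.imwrite("pics/v5.png",cv2.resize(g[:,:,::-1],None,fx=7,fy=7,interpolation=cv2.INTER_CUBIC))
W=world(*[f[k] for k in "dKAb"]); print((W[225:266:4,452:508:4,2]*1000).round(0).astype(int))
print(ray([478,246],.024,*[f[k] for k in "KAb"]),ray([498,246],.024,*[f[k] for k in "KAb"]))
E
```

```text
[[ 24  23  24  23  24  24  23  23  24  23  24  24  23  23]
 [ 24  23  24  23  23  23  10  12  12   6  24  24  23  24]
 [ 24  24  24  24  10  12  14  16  17  17  16  22  23  24]
 [ 23  23  23 177  11  15  17  18  17  17  17  19  23  23]
 [ 23  24   8   7  13  17  18  17  17  17  17  20  23  24]
 [ 23  23   7   8  13  18  17  18  18  17  17  20  24  23]
 [ 23  24   7   7   8  17  18  17  18  18  19  21  24  23]
 [ 23  23   8   7   8   7  17  18  17  17  20  23  23  23]
 [ 23  23  18   7   7   8   8   7  17  19  22  24  24  24]
 [ 24  23  23  22  20  18  19  20  21  23  24  24  25  25]
 [ 22  23  23  24  23  23  22  22  24  23  24  23  23  23]]
[0.55614239 0.05965998 0.024     ] [0.56713334 0.0633769  0.024     ]
```

View pics/v5.png

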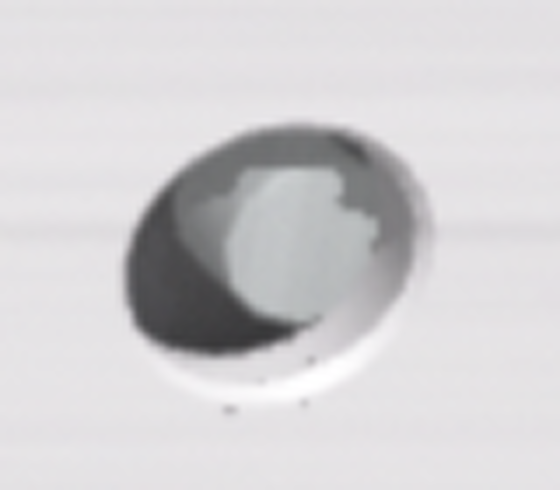

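```bash
python3 - <<'E'
from h import *
from scipy.optimize import least_squares
f=np.load("w3.npz"); K,A,b=[f[k] for k in "KAb"]; W=world(f["d"],K,A,b); g=f["p"].max(2).astype(int)
th=np.radians(18.65); c,s=np.cos(th),np.sin(th)
q=W[...,:2]-ray([478,245.8],.024,K,A,b)[:2]
F=np.stack([q[...,0]*c+q[...,1]*s,-q[...,0]*s+q[...,1]*c],-1)*1000
m=np.zeros(g.shape,bool); m[225:262,460:500]=1
m&=(W[...,2]>.0165)&(W[...,2]<.0188); P=F[m]
print(m.sum(),P.min(0),P.max(0))
for v in range(228,262,3):
    x=F[v][m[v]]; 
    if len(x): print(v,x[0].round(1),x[-1].round(1))
# left arc fit
E_=np.array([F[v][m[v]][0] for v in range(236,257) if m[v].any()])
r=least_squares(lambda t:np.hypot(*(E_-t).T)-8,[3,0],loss="soft_l1"); print("pin rel hole (foot mm)",r.x,r.cost)
E
```

```text
466 [ -6.03614563 -13.76242347] [14.10765685  6.81665847]
231 [10.   6.8] [10.   6.8]
234 [3.7 4.1] [11.7  4.8]
237 [1.5 2.2] [12.3  2.7]
240 [0.5 0.4] [13.2  0.8]
243 [ 0.2 -1.6] [13.3 -1.5]
246 [ 0.7 -3.8] [13.3 -3.2]
249 [ 0.5 -5.9] [12.9 -5.1]
252 [ 2.5 -7.7] [12.6 -7. ]
255 [ 6.2 -9.5] [10.4 -9. ]
258 [ -5.7 -11. ] [  8.6 -11.2]
261 [ -0.3 -13.2] [  5.2 -13.2]
pin rel hole (foot mm) [ 8.00746637 -1.96516562] 0.7202024948207026
```

Request:
servo_tool --rows '[[1,[-0.0005,0.002,0],0],[1,[-0.0005,0.002,0],0],[1,[-0.0005,0.002,0],0],[1,[-0.0005,0.002,0],0],[1,[0,0,0],0],[1,[0,0,0],0]]'

```text
time: 9.7
tcp_pos: [0.4768, 0.0282, 0.0449]
tcp_rot: [[-0.319, 0.948, -0.001], [0.948, 0.319, -0.0], [0.0, -0.001, -1.0]]
force: [-0.3, -1.4, -3.8]
grip_width: 0.0085
gripper_force: 59.7
```

```bash
python3 look.py 4; python3 fit.py 4; python3 - <<'E'
from h import *
p=np.load("w4.npz")["p"]
cv2.imwrite("pics/v6.png",cv2.resize(p[130:340,280:640,::-1],None,fx=2,fy=2,interpolation=cv2.INTER_CUBIC))
E
```

```text
9.75 [0.4768 0.0282 0.045 ] [ 0.06  0.12 -0.49  0.96 -0.    1.31]
plate 0.6 [450. 222.] 44830 [0.544 0.067 0.022]
plate 0.42 [637.   9.] 275 [0.589 0.198 0.004]
flange 0.86 [451. 217.] 44853 [0.544 0.067 0.022]
latch 0.65 [598. 244.] 5174 [0.625 0.083 0.027]
latch_knob 0.93 [598. 244.] 5002 [0.625 0.083 0.027]
latch_knob 0.51 [449. 220.] 44721 [0.544 0.067 0.022]
pin 0.72 [603. 242.] 5187 [0.625 0.083 0.027]
pin 0.61 [336. 142.] 54232 [0.466 0.082 0.017]
hole 0.84 [448. 221.] 44307 [0.544 0.067 0.022]
foot 0.64 [336. 142.] 53921 [0.466 0.082 0.017]
plate rect [554.4  54.9] [184.7 120.9] 18.6 medz 0.022119368956537044
[[448.0, 83.0], [486.0, -32.0], [661.0, 27.0], [623.0, 142.0]]
hole [477.4 245.6] 1159.0 [0.5641 0.0603 0.024 ]
foot rect [521.6  70. ] [274.7 123. ] 18.9
[[372.0, 84.0], [412.0, -33.0], [672.0, 56.0], [632.0, 173.0]]
z hist (array([    0,     0,   263, 16101,  4051,    54,    56,   187, 16091,
        4868,     0]), array([0.   , 0.002, 0.004, 0.006, 0.008, 0.01 , 0.012, 0.014, 0.016,
       0.018, 0.02 , 0.022]))
tall 4797 [317. 272.] [0.4747 0.0346 0.0586] [474.5  29.2] [34.9 68.8] 0.3 z 0.0704
tall 346 [633. 228.] [0.612  0.0992 0.048 ] [612.7  99.1] [ 6.1 14.8] 24.2 z 0.0508
```

View pics/v6.png

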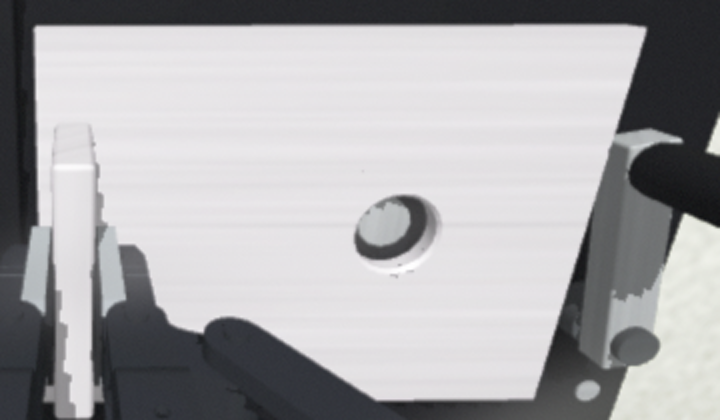

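```bash
python3 - <<'E'
from h import *
from scipy.optimize import least_squares
f=np.load("w4.npz"); K,A,b=[f[k] for k in "KAb"]; W=world(f["d"],K,A,b)
th=np.radians(18.65); c,s=np.cos(th),np.sin(th)
q=W[...,:2]-ray([477.4,245.6],.022,K,A,b)[:2]
F=np.stack([q[...,0]*c+q[...,1]*s,-q[...,0]*s+q[...,1]*c],-1)*1000
print((W[222:270:3,448:508:3,2]*1000).round(0).astype(int))
m=np.zeros(W.shape[:2],bool); m[225:262,455:500]=1
m&=(W[...,2]>.0165)&(W[...,2]<.0188)
for v in range(228,262,3):
    x=F[v][m[v]]
    if len(x): print(v,x[0].round(1),x[-1].round(1))
# plate tilt
pl=(abs(W[...,2]-.022)<.004)&(f["p"].max(2)>120)&(F[...,0]>-80)&(F[...,0]<50)&(abs(F[...,1])<55)
G=np.c_[F[pl],np.ones(pl.sum())]; print(np.linalg.lstsq(G,W[pl][:,2]*1000,rcond=None)[0])
E
```

```text
[[23 21 23 22 22 22 22 22 23 23 23 22 22 23 22 23 21 21 21 22]
 [22 23 22 23 23 22 21 22 21 22 22 22 23 23 22 23 23 22 22 22]
 [21 23 22 21 21 22 22 21 23 21  7  7  7 20 23 22 21 22 23 22]
 [22 22 22 22 23 21 22 17 17 17 17  8  7  7  8 21 22 22 22 21]
 [23 22 22 21 21 22 19 18 17 18 18 18  8  8  7 16 22 22 22 21]
 [22 22 22 22 22 17 18 17 17 17 17 18 17  8  8  7 20 21 22 22]
 [22 22 22 22 17 17 18 17 18 18 17 17 17  8  8 16 18 23 22 23]
 [22 22 22 21 17 17 18 18 16 17 18 16  7  7  7 16 19 21 21 22]
 [22 23 22 22 18 17 18 18 17 18 18 17  7  7  7 16 19 21 22 21]
 [21 22 23 22  8 18 18 17 17 18 18  6  7  7 16 18 19 22 22 22]
 [23 22 22 21  7  7  8 17 16  7  8  8  8  7 18 19 21 21 22 22]
 [23 22 22 22  9  6  7  7  7  7  8  8 16 18 20 21 21 22 21 22]
 [22 22 23 22 21  7  7  7  8  7 17 17 19 20 21 22 22 22 21 21]
 [22 22 22 21 22 22 19 19 18 18 19 20 20 21 22 22 22 23 21 22]
 [22 22 23 22 22 22 22 21 21 21 21 21 22 23 23 21 23 22 22 23]
 [23 23 22 22 22 21 22 22 22 22 21 23 22 22 23 22 22 22 23 21]]
231 [-3.4  6.9] [2.3 7.5]
234 [-5.4  4.9] [11.   5.5]
237 [-7.7  3.6] [11.9  3.2]
240 [-8.1  1.2] [13.   1.5]
243 [-7.7 -0.9] [13.1 -0.7]
246 [-8.4 -2.5] [12.6 -2. ]
249 [-6.3 -4.5] [12.5 -4.1]
252 [-2.1 -6.7] [11.9 -6.3]
255 [ 9.3 -8.4] [10.2 -8.1]
258 [ -6.2 -10.4] [  8.7 -10.1]
261 [ -3.1 -12.2] [  4.3 -12.2]
[-7.50715316e-03 -1.83041682e-04  2.19683715e+01]
```

Request:
servo_tool --rows '[[1,[0,0,0.002],0],[1,[0,0,0.002],0],[1,[0,0,0.002],0],[1,[0,0,0.001],0],[1,[0,0,0],0],[1,[0,0,0],0]]'

```text
time: 10.85
tcp_pos: [0.4772, 0.0283, 0.0384]
tcp_rot: [[-0.319, 0.948, 0.0], [0.948, 0.319, 0.0], [-0.0, 0.0, -1.0]]
force: [-1.2, -0.5, -3.4]
grip_width: 0.009
gripper_force: 59.7
```

```bash
python3 look.py 5; python3 fit.py 5 0.015
```

```text
10.9 [0.4772 0.0283 0.0384] [ 0.06  0.12 -0.5   0.94 -0.    1.31]
plate 0.57 [450. 219.] 44304 [0.544 0.067 0.016]
flange 0.8 [450. 218.] 44859 [0.544 0.067 0.016]
latch 0.85 [604. 254.] 5207 [0.627 0.08  0.027]
latch_knob 0.95 [607. 252.] 5219 [0.627 0.081 0.027]
pin 0.61 [333. 140.] 57722 [0.469 0.08  0.017]
hole 0.9 [452. 219.] 45009 [0.545 0.067 0.016]
foot 0.56 [342. 142.] 57573 [0.47  0.079 0.017]
foot 0.2 [449. 219.] 44958 [0.545 0.067 0.016]
plate rect [543.8  51.3] [161.1 120.8] 18.6 medz 0.015782514268479764
[[448.0, 83.0], [487.0, -32.0], [639.0, 20.0], [601.0, 134.0]]
hole [479.2 246.9] 361.5 [0.5678 0.0592 0.015 ]
foot rect [524.   59.7] [273.  143.4] 18.7
[[372.0, 84.0], [418.0, -52.0], [676.0, 36.0], [630.0, 171.0]]
z hist (array([    0,     0,   240, 17253,  4756,   134,   109,   219, 17015,
        5236,     0]), array([0.   , 0.002, 0.004, 0.006, 0.008, 0.01 , 0.012, 0.014, 0.016,
       0.018, 0.02 , 0.022]))
tall 5600 [317. 279.] [0.4752 0.0343 0.0574] [476.8  29.4] [48.5 60.2] 55.5 z 0.0729
tall 80 [239. 291.] [0.4449 0.0301 0.0732] [444.7  30.1] [9.6 1.5] 18.8 z 0.0746
tall 89 [394. 291.] [0.5019 0.0492 0.0733] [502.5  49.6] [10.7  1.7] 19.0 z 0.0747
```

Request:
servo_tool --rows '[[1,[0,0,0.001],0],[1,[0,0,0.0005],0],[0.8,[0,0,0],0],[0.5,[0,0,0],0],[0.3,[0,0,0],0],[0.3,[0,0,0],0],[0.3,[0,0,0],0],[0.3,[0,0,-0.03],0],[0.3,[0,0,-0.05],0],[0.3,[0,0.02,-0.05],0],[0.3,[0,0.03,-0.03],0],[0.3,[0,0.03,0],0],[0.3,[0,0,0],0],[0.3,[0,0,0],0]]'

```text
time: 13.0
tcp_pos: [0.5522, 0.0537, 0.1962]
tcp_rot: [[-0.319, 0.948, -0.002], [0.948, 0.319, -0.0], [0.0, -0.002, -1.0]]
force: [-0.2, -0.8, 0.2]
grip_width: 0.0599
gripper_force: 0.0
```

```bash
python3 look.py 6; python3 fit.py 6 0.014; python3 - <<'E'
from h import *
f=np.load("w6.npz"); p=f["p"];K,A,b=[f[k] for k in "KAb"]; W=world(f["d"],K,A,b)
pl=(abs(W[...,2]-.0145)<.0035)&(p.max(2)>120)&(np.hypot(W[...,0]-.543,W[...,1]-.051)<.09)
G=np.c_[W[pl][:,:2],np.ones(pl.sum())]; print(np.linalg.lstsq(G,W[pl][:,2],rcond=None)[0],np.median(W[pl][:,2]))
cv2.imwrite("pics/v7.png",cv2.resize(p[60:360,150:550,::-1],None,fx=2,fy=2,interpolation=cv2.INTER_CUBIC))
E
```

```text
13.05 [0.552  0.0536 0.1963] [ 0.1   0.19 -0.07  1.32 -0.    1.34]
plate 0.64 [232. 152.] 22072 [0.487 0.06  0.009]
plate 0.61 [305. 176.] 15371 [0.539 0.056 0.014]
flange 0.63 [304. 173.] 15321 [0.539 0.056 0.014]
flange 0.59 [ 52. 321.] 7236 [ 0.278 -0.243  0.006]
latch 0.93 [396. 182.] 1161 [0.629 0.081 0.028]
latch_knob 0.84 [398. 178.] 1115 [0.629 0.082 0.028]
pin 0.89 [231. 150.] 21368 [0.485 0.06  0.01 ]
pin 0.58 [306. 173.] 15297 [0.539 0.055 0.014]
hole 0.97 [ 51. 321.] 7334 [ 0.279 -0.243  0.006]
hole 0.92 [304. 174.] 15548 [0.539 0.056 0.014]
foot 0.98 [233. 150.] 21865 [0.486 0.06  0.009]
plate rect [542.9  51.4] [160.5 119.7] 18.6 medz 0.01352559987841745
[[448.0, 83.0], [486.0, -31.0], [638.0, 20.0], [600.0, 134.0]]
hole [330.7 178.4] 369.5 [0.5663 0.06   0.014 ]
foot rect [529.   47.2] [273.4 168.1] 18.6
[[373.0, 83.0], [426.0, -76.0], [685.0, 11.0], [632.0, 171.0]]
z hist (array([   0,    0,  198, 6700, 2189,   56,   50,  202, 6207, 2512,    3]), array([0.   , 0.002, 0.004, 0.006, 0.008, 0.01 , 0.012, 0.014, 0.016,
       0.018, 0.02 , 0.022]))
tall 1759 [428.  23.] [0.5945 0.2195 0.0488] [595.  220.8] [30.9 40.6] 31.2 z 0.0502
tall 689 [237. 185.] [0.4765 0.031  0.0474] [476.7  29.4] [10.4 69.5] 18.4 z 0.0484
tall 279 [399. 165.] [0.6174 0.1025 0.0574] [618.7 102. ] [15.1 15.3] 10.4 z 0.06
tall 1174 [350. 318.] [ 0.6341 -0.0725  0.0605] [634.7 -81.3] [77.2 30.8] 38.2 z 0.0723
[-8.44466619e-06 -1.18219964e-03  1.36263847e-02] 0.013535659409940004
```

View pics/v7.png

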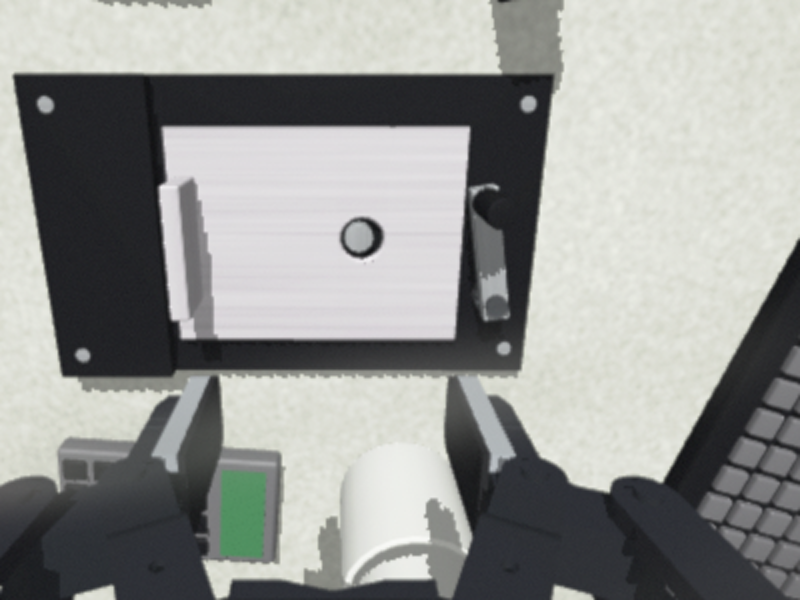

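Request:
servo_tool --rows '[[0.62,[0,0,0],-9.7],[0.62,[0.0055,0.0408,0],0],[0.62,[0.0055,0.0408,0],0],[0.62,[0,0,0],0],[0.62,[0,0,0.05],0],[0.62,[0,0,0.04],0],[0.62,[0,0,0.02],0],[0.62,[0,0,0.02],0],[0.62,[0,0,0.015],0],[0.62,[0,0,0.003],0],[0.72,[0,0,0],0],[0.72,[0,0,0],0],[0.72,[0,0,0],0]]'

```text
time: 15.02
tcp_pos: [0.62, 0.1023, 0.0495]
tcp_rot: [[-0.474, 0.88, 0.001], [0.88, 0.474, 0.0], [-0.0, 0.001, -1.0]]
force: [-0.9, -0.5, 0.4]
grip_width: 0.0242
gripper_force: 0.0
```

```bash
python3 - <<'E'
from h import *
p,*_=snap("scene"); q,*_=snap("side")
a=cv2.resize(p[200:300,270:400],(520,400),interpolation=cv2.INTER_CUBIC);c=cv2.resize(q[130:260,290:380],(277,400),interpolation=cv2.INTER_CUBIC)
cv2.imwrite("pics/v8.png",np.hstack([a,c])[:,:,::-1])
E
```

```text
(no output)
```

View pics/v8.png

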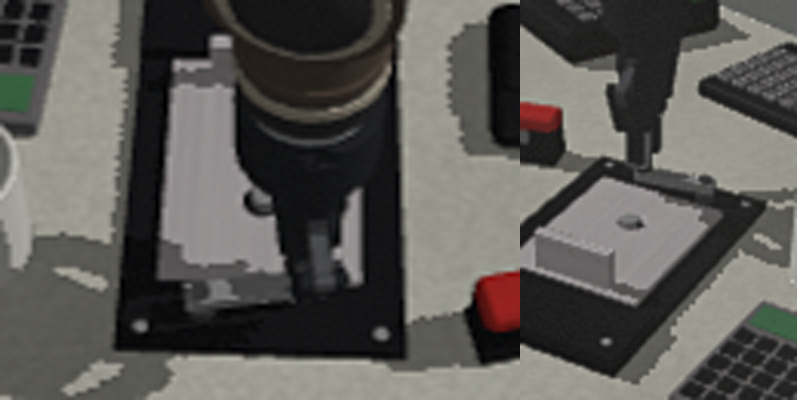

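Request:
servo_tool --rows '[[0.72,[-0.0007,-0.00905,0],-8.9],[0.72,[-0.0007,-0.00905,0],-8.9],[0.72,[-0.0007,-0.00905,0],-8.9],[0.72,[-0.0007,-0.00905,0],-8.9],[0.72,[-0.0007,-0.00905,0],-8.9],[0.72,[-0.0007,-0.00905,0],-8.9],[0.72,[-0.0007,-0.00905,0],-8.9],[0.72,[-0.0007,-0.00905,0],-8.9],[0.72,[-0.0007,-0.00905,0],-8.9],[0.72,[0,0,0],0],[0.72,[0,-0.001,0],0],[0.72,[0,-0.001,0],0]]'

```text
time: 16.62
tcp_pos: [0.5922, 0.0307, 0.0488]
tcp_rot: [[-0.949, -0.315, -0.0], [-0.315, 0.949, 0.0], [0.0, 0.0, -1.0]]
force: [-1.8, 0.7, 0.3]
grip_width: 0.0238
gripper_force: 0.5
```

Request:
servo_tool --rows '[[0.72,[0,-0.001,0],0],[0.72,[0,0,0],0]]'

```text
time: 16.88
tcp_pos: [0.5926, 0.0295, 0.0488]
tcp_rot: [[-0.949, -0.316, -0.0], [-0.316, 0.949, 0.0], [0.0, 0.0, -1.0]]
force: [-1.5, 0.3, -0.0]
grip_width: 0.0239
gripper_force: 0.5
```

Request:
servo_tool --rows '[[0.72,[0,-0.001,0],0],[0.72,[0,-0.001,0],0],[0.72,[0,0,0],0]]'

```text
time: 17.25
tcp_pos: [0.5929, 0.0282, 0.0487]
tcp_rot: [[-0.949, -0.316, -0.001], [-0.316, 0.949, 0.002], [0.0, 0.002, -1.0]]
force: [-2.4, 3.9, 0.6]
grip_width: 0.0242
gripper_force: 2.6
```

Request:
servo_tool --rows '[[0.72,[0,-0.001,0],0],[0.72,[0,0,0],0]]'

```text
time: 17.5
tcp_pos: [0.593, 0.0281, 0.0487]
tcp_rot: [[-0.949, -0.317, -0.001], [-0.317, 0.949, 0.003], [0.0, 0.004, -1.0]]
force: [-2.8, 6.3, 2.3]
grip_width: 0.0239
gripper_force: 4.1
```

Request:
servo_tool --rows '[[0.72,[0,-0.001,0],0],[0.72,[0,0,0],0]]'

```text
time: 17.75
tcp_pos: [0.593, 0.0279, 0.0486]
tcp_rot: [[-0.948, -0.317, -0.002], [-0.317, 0.948, 0.005], [0.0, 0.005, -1.0]]
force: [-4.4, 10.3, 1.6]
grip_width: 0.0239
gripper_force: 5.6
```

Request:
servo_tool --rows '[[0.72,[0,0.003,0],0],[0.72,[0,0.003,0],0],[0.62,[0,0,0],0],[0.62,[0,0,0],0],[0.62,[0,0,-0.02],0],[0.62,[0,0,-0.03],0],[0.62,[0,0,-0.05],0],[0.62,[0,0,-0.05],0],[0.62,[0,0.03,0],0],[0.62,[0,0.03,0],0],[0.62,[0,0,0],0],[0.62,[0,0,0],0]]'

```text
time: 19.25
tcp_pos: [0.5732, 0.0878, 0.1988]
tcp_rot: [[-0.949, -0.316, 0.0], [-0.316, 0.949, -0.0], [-0.0, -0.0, -1.0]]
force: [0.2, 0.1, -0.1]
grip_width: 0.0329
gripper_force: 0.0
```

```bash
python3 look.py 9; python3 fit.py 9 0.014; python3 - <<'E'
from h import *
p,d,K,A,b=snap("scene"); W=world(d,K,A,b); o=np.load("scene0.npz")
for t in ["mouse","mug","stapler","calculator"]:
    for r in imaging.cut_out(t,"scene")[:1]:
        m=np.array(r["mask"])&(d>0); print(t,r["p"],np.median(W[m],0).round(3))
E
```

```text
19.3 [0.5733 0.0876 0.1987] [ 0.15  0.23 -0.01  1.33 -0.   -0.17]
plate 0.73 [588.  97.] 8826 [0.4   0.329 0.004]
plate 0.67 [294. 131.] 15970 [0.529 0.05  0.014]
flange 0.86 [296. 129.] 16056 [0.53  0.05  0.014]
flange 0.7 [587.  93.] 8714 [0.4   0.329 0.004]
latch 0.71 [262. 201.] 1073 [0.612 0.04  0.028]
pin 0.57 [294.  62.] 23332 [0.479 0.041 0.009]
hole 0.74 [592.  94.] 8718 [0.4   0.329 0.004]
hole 0.59 [296. 129.] 16117 [0.529 0.05  0.014]
foot 0.76 [293.  62.] 22924 [0.479 0.041 0.009]
foot 0.17 [294. 128.] 16092 [0.529 0.051 0.014]
plate rect [543.1  50.9] [160.1 120.5] 18.6 medz 0.013495029970223449
[[448.0, 83.0], [486.0, -32.0], [638.0, 19.0], [600.0, 134.0]]
hole [293.8 164.8] 381.5 [0.5655 0.0589 0.014 ]
hole [288.2  68.8] 1253.5 [0.475  0.0254 0.014 ]
foot rect [538.6  50.8] [253.5 169. ] 18.7
[[391.0, 90.0], [446.0, -70.0], [686.0, 11.0], [632.0, 171.0]]
z hist (array([   0,    0,  213, 7868, 2493,   80,   45,  276, 6579, 2741,   11]), array([0.   , 0.002, 0.004, 0.006, 0.008, 0.01 , 0.012, 0.014, 0.016,
       0.018, 0.02 , 0.022]))
tall 944 [288.  68.] [0.4764 0.0288 0.0474] [476.6  28.7] [ 9.8 69.5] 18.4 z 0.0484
tall 1520 [134. 189.] [ 0.6267 -0.0785  0.0609] [633.5 -85. ] [78.6 34.4] 45.4 z 0.0725
tall 250 [257. 189.] [0.5895 0.0327 0.0576] [590.7  32.5] [14.8 14.8] 14.3 z 0.06
tall 1631 [442. 239.] [0.5851 0.2313 0.0487] [585.1 236.1] [31.4 75.5] 32.8 z 0.05
tall 76 [120. 238.] [ 0.6818 -0.0847  0.0632] [680.8 -83. ] [ 1.2 12.6] 29.6 z 0.0722
tall 55 [119. 252.] [ 0.6917 -0.0791  0.0709] [692.1 -77.8] [10.3  4.1] 44.6 z 0.0732
mouse 0.89 [0.43  0.193 0.023]
mug 0.87 [ 0.65 -0.1   0.05]
stapler 0.59 [0.579 0.26  0.046]
calculator 0.66 [ 0.512 -0.145  0.016]
```

View pics/w9.png

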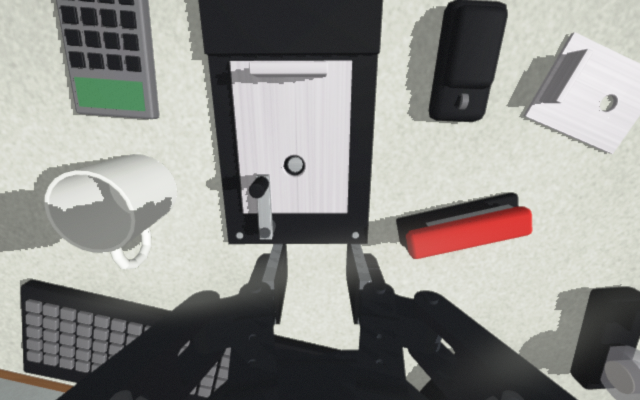

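```bash
python3 - <<'E'
from h import *
f=np.load("w9.npz"); W=world(*[f[k] for k in "dKAb"])
m=(abs(W[...,2]-.028)<.003)&(np.hypot(W[...,0]-.62,W[...,1]-.04)<.06)
P=(W[m][:,:2]*1000).astype(np.float32); r=cv2.minAreaRect(P); print(len(P),r)
print(cv2.fitLine(P,cv2.DIST_HUBER,0,.01,.01).ravel())
E
```

```text
574 ((619.1968994140625, 41.75447082519531), (73.75167083740234, 14.125993728637695), 18.014856338500977)
[9.6467012e-01 2.6346076e-01 6.2435779e+02 4.4597847e+01]
```

```bash
python3 -c "
from workcell import ticket; print(ticket.hand_in())"
```

```text
the job is handed in; nothing more can be done
None
```

The job is handed in at about 19 s of the 48 s: the plate lies flat in the recess around the pin, the latch bar is over it against its stop (its measured angle agrees to about 0.01 rad), the gripper is clear of everything, and the mouse, mug, stapler and calculator still measure within a few mm of where they started; the judge's result was not returned.

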